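# Click the water filter's cap tight and shut its splash guard

### The arm

A 6-joint arm with a two-finger parallel gripper is mounted at the origin on a cart in front of the work surface, level with it; the furniture and walls round the work are solid. World frame = base frame: x ahead of the robot, y to its left, z up, the work surface at z = 0. Lengths are in mm, angles in rad, forces in N, time in s.
With the tool pointing down it reaches from about 400 to 925 mm from the base axis. Payload 12.5 kg.
Tool frame: the origin (TCP) lies at the centre of the arm's flange, where the gripper is bolted on; the fingertips stand 190 mm ahead of it and the grasp point (between the pads) lies 171 mm ahead of it; z points along the fingers, y is the direction in which the jaws open and shut (so a half turn about z gives the same grasp; the last joint's range is limited). The gripper opens to 95 mm and grips with 3 to 60 N. Pads are 20 mm wide; open, the fingers measure 119 mm over their backs; the gripper's body (75 mm by 180 mm) begins 59 mm behind the grasp point.
Start: joints at [-1.255, 0.491, 1.559, -0, 1.092, -0.106], TCP at [255.896, -570.212, 404.761] pointing down, gripper open.
Joint ranges: [-3.1, 3.1], [-0.84, 2.19], [0.05, 2.79], [-1.13, 4.28], [0.06, 2.93], [-2.69, 2.69]. Speed limits (rad/s): [2.22, 2.22, 2.79, 3.14, 3.14, 3.14].

### API

Orientations are given as [roll, pitch, yaw] about the fixed x, y, z axes, in that order (R = Rz(yaw) Ry(pitch) Rx(roll)).
In Python, from cell import env gives the robot as it stands.
- The arm moves only by the shell command python3 -m pendant 'ROWS'. ROWS is JSON, a list of rows, each an object of numbers: "x", "y", "z": the shift along the tool's x, y, z in units of 150 mm (1.0 is 150 mm); "rx", "ry", "rz": the turn, a rotation vector about the tool's x, y, z in units of 45 degrees (1.0 is 45 degrees); "jaw": the opening, from 0 (shut) to 1 (fully open). In form: [{"x": .., "y": .., "z": .., "rx": .., "ry": .., "rz": .., "jaw": ..}, ...]. A call has 1 to 10 rows; each row is the pose to reach, as a shift and turn from the pose commanded when the call began, along the tool's axes at that moment; what a row does not reach only later rows make up. A row lasts 1/8 s, in which the tool goes at most 62.5 mm and 10.7 degrees, less where a joint would pass 70% of its speed; a pose out of reach is approached as far as the arm can. A call with a number of a shift or a turn outside -1 to 1 is refused whole. A call with a gripper value outside its range is refused whole. The fingers move at their own pace and stop on an object; the grip force is fixed at half the most. Time passes only in rows, so rows that repeat a pose let the fingers close. It gives the time, the measured TCP pose, the force and the opening at its end, in the units of the state.
- env.state(): the state, without advancing time (a new reading comes with each control period).
- env.read_camera(name): name is "side" or "top"; returns a dict with "img" (384x512x3 uint8, red, green, blue), "fx", "fy", "cx", "cy" (pixels), "rvec" (rotation vector, rad) and "tvec" (3), from world to camera coordinates, as OpenCV has them. Camera axes: x right, y down, z forward; pixel columns grow to the right and rows downward; lengths in mm; the calibration is good to about 2 mm. A picture is of the moment at which its call begins. There is no depth.
- env.job_done(): hands the job in, once; it reports no verdict.
The state is a dict: "t": time; "joints": joint angles; "qvel": joint speeds; "tau": joint torques, N m; "eef_pos": TCP position; "tcp_rot": TCP orientation; "ft_force": force on the tool from outside, world axes, zero at the start; "moment": the same for the moment, N m; "opening": opening from 0.0 (shut) to 1.0 (fully open).
Only numpy, scipy, OpenCV 4.12 (cv2) and the standard library are available. Lean on these libraries where they do the work, as an engineer would, in place of code of your own. Each camera call takes 0.05 s, during which the arm holds its last target.

### The job

Close up the countertop water filter: turn its cap clockwise until it is screwed fully home and the ratchet clicks and slips, stopping after one to three clicks. Then let go of the cap and slide the splash guard fully over it, against its end stop, and let go. Leave the glass, mug, kitchen timer and squeezer where they stand.

Things in the scene. Friction and masses are not known exactly. Their poses are not given: they have to be found in the camera images.
- filter: The water filter, fixed to the worktop: a white box with a steel deck, 130 (x) by 270 (y) mm, deck 90 mm above its origin, which is the centre of its underside. Its +y points from the cap to the parked guard. The cap's axis stands on the deck at x = 0, y = -75 mm in this frame. Low rails and stops on the deck are at most 12 mm high.
- cap_grip (a point): Point on the screw cap's axis, 38 mm above the deck. The white cap is a 72 mm disc, upper face 19 mm above the deck; across it stands a bar 58 mm long, 14 mm thick, top 50 mm above the deck. x is along the bar, y across its thickness, z up. Grasp the bar from above across its thickness and turn it clockwise seen from above. The bar turns by collar + cap values.
- collar (a joint): Turn of the screw collar under the cap, rad, growing clockwise (tightening); starts between 0.4 and 1.1; 1.7 is fully home, a hard stop: there the lug on the collar's rim lies against the little rib on the deck, on the filter's -x side. About 0.15 N m of friction; it stays where it is left.
- cap (a joint): Slip of the cap over its collar, rad, growing clockwise; 0 at the start (bar in line with the lug). The cap drives the collar through a ratchet with a detent every 0.524 rad. Once the collar is home, about 0.3 N m makes it ride over a tooth and snap into the next detent: one click is 0.524, three are 1.571. Let go short of a crest (half-way), it springs back.
- guard (a joint): Travel of the steel splash guard, m: starts at 0 to 0.03 (parked clear of the cap); 0.150 is fully shut over the cap, against its stop. It slides toward the filter's -y with about 3 N of friction and stays where it is left. A hood 100 (x) by 90 (y) mm, top 66 mm above the deck, open below and on its cap side.
- guard_grip (a point): Centre of the black upright fin on the guard's top, 176 mm above the worktop: the fin is 44 mm long along x, 12 mm thick along y (the sliding direction) and stands 33 mm above the guard's top (upper edge 13 mm above this point). Axes as the filter's.
- glass: Bystander: clear drinking glass, 72 mm wide, 98 mm high, behind the filter; origin at the centre of its underside.
- mug: Bystander: white mug, 88 mm wide (116 mm with handle), 96 mm high, behind the filter; origin at its underside.
- timer: Bystander: round wind-up kitchen timer with its own bar dial, 60 mm wide, 41 mm high, behind the filter; not to be touched. Origin at its underside.
- squeezer: Bystander: small citrus squeezer, 66 mm wide, 45 mm high, in front of the sink to the right; origin at its underside.

How it is judged:
By the outcome, as a careful person would: the job done as asked, in the order asked, and still so for the second after the job is handed in, with the robot touching nothing.
It also fails if it takes over 61 s, if anything falls off the work surface, if the arm or the gripper's body presses on something with over 40 N, if the wrist force passes 120 N, or if a joint passes its speed limit or range.

## Working session

There is one attempt and no reset: what is moved stays moved. The work goes in short steps, Python scripts to look and compute and a shell command to move; the robot and the scene stay as the last step left them, time stands still between calls to the robot, and variables do not carry over. Pictures are saved under pics/ and viewed, and the job is handed in when it is done.

```bash
mkdir -p pics; ls; python3 - <<'E'
from cell import env
import cv2,numpy as np
for n in("side","top"):
    c=env.read_camera(n); cv2.imwrite(f"pics/{n}0.png",c["img"][:,:,::-1]); print(n,c["fx"],c["cx"],c["cy"],c["rvec"],c["tvec"])
print(env.state())
E
```

```text
pics
side 347.1035411498494 253.77267074749867 194.55774750221173 [ 0.06518699  2.74021408 -1.48382044] [ 578.31295195   99.55841476 1173.81876761]
top 455.31381717368174 259.62923166868495 195.36594495917197 [ 2.20634208 -2.17037668  0.05125757] [ -53.36066039  592.00537393 1506.59457797]
{'t': 0.1, 'joints': array([-1.25460455e+00,  4.91430348e-01,  1.55941443e+00, -1.71454669e-05,
        1.09172566e+00, -1.05633061e-01]), 'qvel': array([ 9.37808781e-05, -7.40676576e-04, -1.16682072e-03, -1.96332046e-03,
        1.20650919e-03,  1.42910985e-03]), 'tau': array([ 1.32932695e-03, -6.13623333e+01, -2.58605236e+01,  6.93635107e-02,
        4.69677988e-02, -3.72705335e-05]), 'eef_pos': array([ 255.87601967, -570.16540761,  404.25400118]), 'tcp_rot': array([-3.14061872e+00, -8.79715616e-05,  4.21832709e-01]), 'ft_force': array([-0.01913672,  0.02832634, -0.37451686]), 'moment': array([-0.009103  , -0.0286544 , -0.05863043]), 'opening': 1.00296833531513}
```

View pics/side0.png

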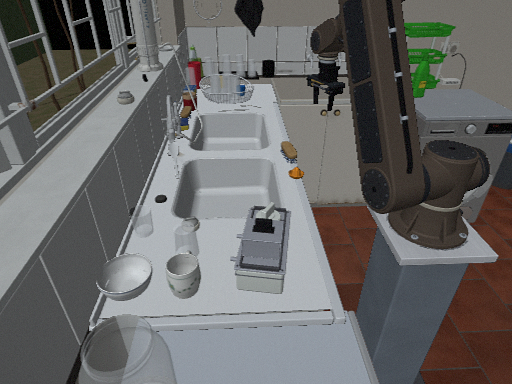

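View pics/top0.png

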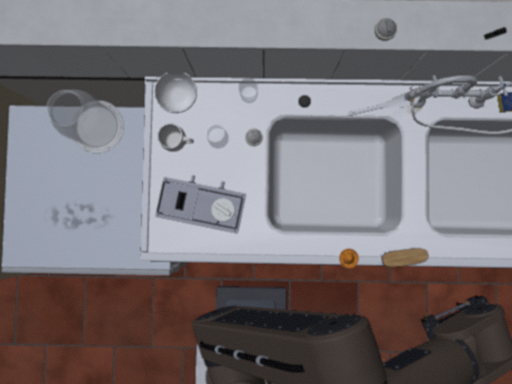

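The top view shows the filter at about (200,205), with the guard to its left and the cap at about (224,209). I'll zoom in.

```bash
python3 - <<'E'
import cv2
a=cv2.imread("pics/top0.png"); cv2.imwrite("pics/top0z.png",cv2.resize(a[170:240,150:250],None,fx=8,fy=8,interpolation=cv2.INTER_CUBIC))
a=cv2.imread("pics/side0.png"); cv2.imwrite("pics/side0z.png",cv2.resize(a[195:300,225:300],None,fx=5.7,fy=5.7,interpolation=cv2.INTER_CUBIC))
E
```

```text
(no output)
```

View pics/top0z.png

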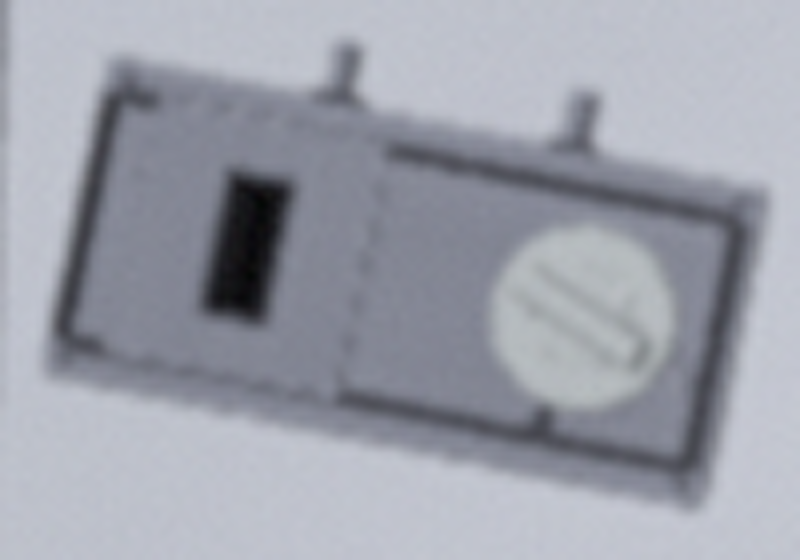

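View pics/side0z.png

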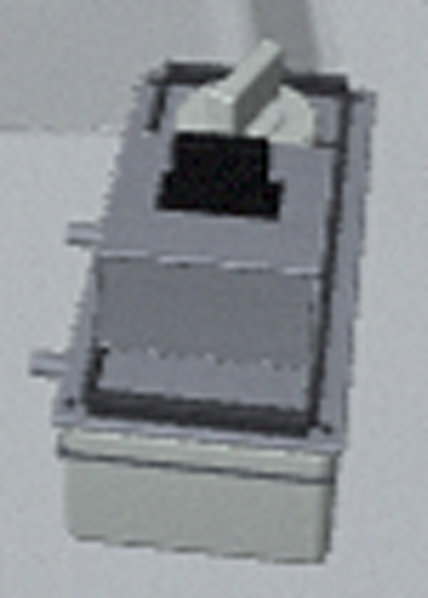

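```bash
cat > h.py <<'E'
import numpy as np,cv2
from cell import env
def ray(c,px):
    R=cv2.Rodrigues(np.array(c["rvec"]))[0]; t=np.array(c["tvec"]).reshape(3)
    d=R.T@np.array([(px[0]-c["cx"])/c["fx"],(px[1]-c["cy"])/c["fy"],1]); return -R.T@t,d
def atz(c,px,z):
    o,d=ray(c,px); return (o+d*(z-o[2])/d[2])[:2]
def proj(c,P):
    K=np.array([[c["fx"],0,c["cx"]],[0,c["fy"],c["cy"]],[0,0,1]])
    return cv2.projectPoints(np.array(P,float).reshape(-1,3),np.array(c["rvec"]),np.array(c["tvec"]).reshape(3),K,None)[0].reshape(-1,2)
def uz(p,x0,y0,s): return ((p[0]+.5)/s-.5+x0,(p[1]+.5)/s-.5+y0)
E
python3 - <<'E'
from h import *
from scipy.optimize import least_squares
T=env.read_camera("top");S=env.read_camera("side")
tc=[uz(p,150,170,8) for p in[(112,62),(768,190),(700,505),(48,375)]]
sc=[uz(p,225,195,5.7) for p in[(137,75),(375,92),(340,450),(55,425)]]
for p in tc: print("T",atz(T,p,90))
for p in sc: print("S",atz(S,p,90))
loc=np.array([[65,135],[65,-135],[-65,-135],[-65,135]])
loc2=loc[[1,2,3,0]]
def W(v,l,z): c,s=np.cos(v[2]),np.sin(v[2]); l=np.atleast_2d(l); return np.c_[v[0]+c*l[:,0]-s*l[:,1],v[1]+s*l[:,0]+c*l[:,1],np.full(len(l),z)]
f1=lambda v:(proj(T,W(v,loc,90))-tc).ravel()
f2=lambda v:(proj(S,W(v,loc2,90))-sc).ravel()
for f in(f1,f2,lambda v:np.r_[f1(v),f2(v)]):
    r=least_squares(f,[500,120,0],x_scale=[100,100,1]);print(r.x.round(3),np.abs(r.fun).round(2)); v=r.x
print("cap by pose",W(v,[0,-75],0)[0],"cap by img",atz(T,uz((582,317),150,170,8),109))
fin=[uz(p,150,170,8) for p in[(230,172),(296,180),(268,322),(202,312)]]
fc=np.mean([atz(T,p,189) for p in fin],0);print("fin",fc)
d=fc-v[:2];c,s=np.cos(v[2]),np.sin(v[2]);print("fin local",c*d[0]+s*d[1],-s*d[0]+c*d[1])
for z in(109,140):
  P=[atz(T,uz(p,150,170,8),z) for p in[(537,262),(645,330),(515,293),(632,365)]]
  print(z,P,[np.degrees(np.arctan2(*(P[i]-P[i+1])[::-1])) for i in(0,2)])
E
```

```text
T [641.48775337 263.63487592]
T [5.94497027e+02 5.60498551e-01]
T [469.04225315  25.20588079]
T [516.18535156 285.56225565]
S [595.66948858   4.69806053]
S [466.13621084  26.76179985]
S [517.70335746 290.47698401]
S [641.42594626 269.7130259 ]
[ 5.55329e+02  1.43755e+02 -1.79000e-01] [0.42 0.58 0.39 0.23 0.85 0.56 0.83 0.23]
[ 5.55291e+02  1.47471e+02 -1.81000e-01] [0.21 0.32 0.31 0.07 0.9  0.41 0.83 0.3 ]
[ 5.55261e+02  1.45169e+02 -1.80000e-01] [0.84 0.6  0.05 0.18 0.38 0.6  1.28 0.21 0.15 0.73 0.45 0.51 0.86 0.29
 0.77 0.94]
cap by pose [541.8438647   71.37930504   0.        ] cap by img [542.27474065  71.84161718]
fin [564.46587512 188.71389934]
fin local 1.2665640880105773 44.48873667216507
109 [array([563.57196814,  89.98145871]), array([537.58555515,  47.01332235]), array([551.25803125,  98.35472435]), array([523.79109223,  51.83226353])] [np.float64(58.8351501618162), np.float64(59.44232630080394)]
140 [array([562.35442469,  86.75856946]), array([536.93216668,  44.72325474]), array([550.30781861,  94.95005474]), array([523.43717622,  49.43757856])] [np.float64(58.835150161816266), np.float64(59.442326300803956)]
```

```bash
cat >> h.py <<'E'
def plan(p,yaw,P,Y,n):
    "print n calls units from pose p,yaw(deg) to P,Y"
    p=np.array(p,float);P=np.array(P,float)
    for i in range(n):
        q=p+(P-p)/(n-i); y=yaw+(Y-yaw)/(n-i); a=np.radians(yaw); d=q-p
        print("x %.3f y %.3f z %.3f rz %.3f"%((np.cos(a)*d[0]+np.sin(a)*d[1])/150,(np.sin(a)*d[0]-np.cos(a)*d[1])/150,-d[2]/150,-(y-yaw)/45),"->",q.round(),round(y,1))
        p,yaw=q,y
def st():
    s=env.state();return s["eef_pos"],np.degrees(s["tcp_rot"][2]),s
E
python3 - <<'E'
from h import *
p,y,s=st();print(p,y)
plan(p,y,[542,71.5,420],239.1,5)
E
```

```text
[ 255.87282747 -570.20848472  404.3910172 ] 24.164553977021818
x 0.698 y -0.624 z -0.021 rz -0.955 -> [ 313. -442.  408.] 67.2
x 0.937 y 0.019 z -0.021 rz -0.955 -> [ 370. -314.  411.] 110.1
x 0.672 y 0.653 z -0.021 rz -0.955 -> [ 428. -185.  414.] 153.1
x 0.046 y 0.936 z -0.021 rz -0.955 -> [485. -57. 417.] 196.1
x -0.604 y 0.716 z -0.021 rz -0.955 -> [542.  72. 420.] 239.1
```

```bash
python3 -m pendant '[{"x":0.7,"y":-0.62,"z":-0.02,"rz":-0.955,"jaw":0.6},{"x":0.7,"y":-0.62,"z":-0.02,"rz":-0.955,"jaw":0.6},{"x":0.7,"y":-0.62,"z":-0.02,"rz":-0.955,"jaw":0.6},{"x":0.7,"y":-0.62,"z":-0.02,"rz":-0.955,"jaw":0.6},{"x":0.7,"y":-0.62,"z":-0.02,"rz":-0.955,"jaw":0.6}]'
python3 -m pendant '[{"x":0.937,"y":0.02,"z":-0.02,"rz":-0.955,"jaw":0.6},{"x":0.937,"y":0.02,"z":-0.02,"rz":-0.955,"jaw":0.6},{"x":0.937,"y":0.02,"z":-0.02,"rz":-0.955,"jaw":0.6},{"x":0.937,"y":0.02,"z":-0.02,"rz":-0.955,"jaw":0.6},{"x":0.937,"y":0.02,"z":-0.02,"rz":-0.955,"jaw":0.6}]'
```

```text
invalid input
invalid input
```

```bash
python3 -m pendant '[{"x":0.7,"y":-0.62,"z":-0.02,"rx":0,"ry":0,"rz":-0.955,"jaw":0.6},{"x":0.7,"y":-0.62,"z":-0.02,"rx":0,"ry":0,"rz":-0.955,"jaw":0.6},{"x":0.7,"y":-0.62,"z":-0.02,"rx":0,"ry":0,"rz":-0.955,"jaw":0.6},{"x":0.7,"y":-0.62,"z":-0.02,"rx":0,"ry":0,"rz":-0.955,"jaw":0.6},{"x":0.7,"y":-0.62,"z":-0.02,"rx":0,"ry":0,"rz":-0.955,"jaw":0.6}]'
```

```text
t: 0.82
eef_pos: [313.8, -442.2, 407.8]
tcp_rot: [3.142, 0.0, 1.171]
ft_force: [0.5, -0.2, -0.2]
opening: 0.604
```

```bash

python3 -m pendant '[{"x":0.937,"y":0.02,"z":-0.02,"rx":0,"ry":0,"rz":-0.955,"jaw":0.6},{"x":0.937,"y":0.02,"z":-0.02,"rx":0,"ry":0,"rz":-0.955,"jaw":0.6},{"x":0.937,"y":0.02,"z":-0.02,"rx":0,"ry":0,"rz":-0.955,"jaw":0.6},{"x":0.937,"y":0.02,"z":-0.02,"rx":0,"ry":0,"rz":-0.955,"jaw":0.6},{"x":0.937,"y":0.02,"z":-0.02,"rx":0,"ry":0,"rz":-0.955,"jaw":0.6}]'
python3 -m pendant '[{"x":0.67,"y":0.65,"z":-0.02,"rx":0,"ry":0,"rz":-0.955,"jaw":0.6},{"x":0.67,"y":0.65,"z":-0.02,"rx":0,"ry":0,"rz":-0.955,"jaw":0.6},{"x":0.67,"y":0.65,"z":-0.02,"rx":0,"ry":0,"rz":-0.955,"jaw":0.6},{"x":0.67,"y":0.65,"z":-0.02,"rx":0,"ry":0,"rz":-0.955,"jaw":0.6},{"x":0.67,"y":0.65,"z":-0.02,"rx":0,"ry":0,"rz":-0.955,"jaw":0.6}]'
python3 -m pendant '[{"x":0.045,"y":0.935,"z":-0.02,"rx":0,"ry":0,"rz":-0.955,"jaw":0.6},{"x":0.045,"y":0.935,"z":-0.02,"rx":0,"ry":0,"rz":-0.955,"jaw":0.6},{"x":0.045,"y":0.935,"z":-0.02,"rx":0,"ry":0,"rz":-0.955,"jaw":0.6},{"x":0.045,"y":0.935,"z":-0.02,"rx":0,"ry":0,"rz":-0.955,"jaw":0.6},{"x":0.045,"y":0.935,"z":-0.02,"rx":0,"ry":0,"rz":-0.955,"jaw":0.6}]'
python3 - <<'E'
from h import *
p,y,s=st();print(p,y,s["joints"])
plan(p,y%360,[542,71.5,420],239.1,1)
E
```

```text
t: 1.45
eef_pos: [371.0, -314.1, 410.7]
tcp_rot: [-3.142, 0.0, 1.917]
ft_force: [-0.2, -0.3, 0.0]
opening: 0.604
t: 2.08
eef_pos: [428.0, -186.4, 413.6]
tcp_rot: [-3.142, -0.0, 2.665]
ft_force: [-0.1, -0.0, 0.2]
opening: 0.598
t: 2.7
eef_pos: [485.5, -58.3, 416.6]
tcp_rot: [3.142, -0.0, -2.87]
ft_force: [-0.1, 0.2, -0.1]
opening: 0.599
[485.50956913 -58.33050236 416.57968876] -164.43967489659727 [-2.54735983e-01  2.84374875e-01  1.86735075e+00 -6.80388675e-05
  9.90034478e-01 -2.09707388e+00]
x -0.595 y 0.733 z -0.023 rz -0.968 -> [542.  72. 420.] 239.1
```

```bash

python3 -m pendant '[{"x":-0.595,"y":0.73,"z":-0.02,"rx":0,"ry":0,"rz":-0.965,"jaw":0.6},{"x":-0.595,"y":0.73,"z":-0.02,"rx":0,"ry":0,"rz":-0.965,"jaw":0.6},{"x":-0.595,"y":0.73,"z":-0.02,"rx":0,"ry":0,"rz":-0.965,"jaw":0.6},{"x":-0.595,"y":0.73,"z":-0.02,"rx":0,"ry":0,"rz":-0.965,"jaw":0.6},{"x":-0.595,"y":0.73,"z":-0.02,"rx":0,"ry":0,"rz":-0.965,"jaw":0.6},{"x":-0.595,"y":0.73,"z":-0.02,"rx":0,"ry":0,"rz":-0.965,"jaw":0.6}]'
python3 - <<'E'
from h import *
p,y,s=st();print(p,y%360,s["joints"])
plan(p,y%360,[542,71.5,306],239.1,1)
c=env.read_camera("side");cv2.imwrite("pics/s1.png",cv2.resize(c["img"][150:300,180:340,::-1],None,fx=4,fy=4,interpolation=cv2.INTER_CUBIC))
E
```

```text
t: 3.45
eef_pos: [540.9, 71.3, 419.7]
tcp_rot: [3.142, -0.0, -2.112]
ft_force: [-0.5, 0.3, -0.8]
opening: 0.597
[540.88355784  71.27062253 419.70252006] 238.96980283886555 [ 9.93431723e-03  3.62324784e-01  1.73538783e+00 -8.65162440e-05
  1.04393924e+00 -2.59003572e+00]
x -0.005 y -0.006 z 0.758 rz -0.003 -> [542.  72. 306.] 239.1
```

View pics/s1.png

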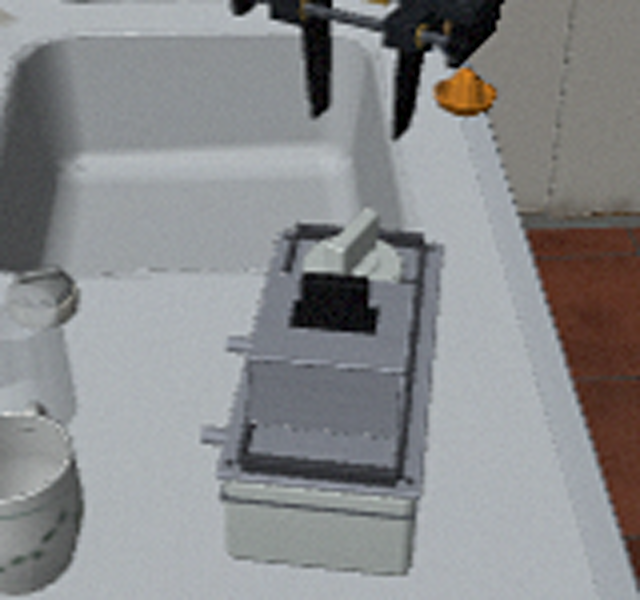

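The open fingers (tips near (318,110) and (402,135)) straddle the bar at (350,235). I'll go down and close.

```bash

python3 -m pendant '[{"x":-0.005,"y":-0.005,"z":0.3,"rx":0,"ry":0,"rz":0,"jaw":0.6},{"x":-0.005,"y":-0.005,"z":0.55,"rx":0,"ry":0,"rz":0,"jaw":0.6},{"x":-0.005,"y":-0.005,"z":0.7,"rx":0,"ry":0,"rz":0,"jaw":0.6},{"x":-0.005,"y":-0.005,"z":0.76,"rx":0,"ry":0,"rz":0,"jaw":0.6},{"x":-0.005,"y":-0.005,"z":0.76,"rx":0,"ry":0,"rz":0,"jaw":0.6}]'
python3 - <<'E'
from h import *
p,y,s=st();print(p,y%360)
c=env.read_camera("side");cv2.imwrite("pics/s2.png",cv2.resize(c["img"][150:300,180:340,::-1],None,fx=4,fy=4,interpolation=cv2.INTER_CUBIC))
E
```

```text
t: 4.12
eef_pos: [542.1, 71.9, 305.8]
tcp_rot: [3.141, -0.0, -2.105]
ft_force: [-0.3, 0.2, 0.1]
opening: 0.602
[542.05377744  71.94741871 305.79699206] 239.36546821008716
```

View pics/s2.png

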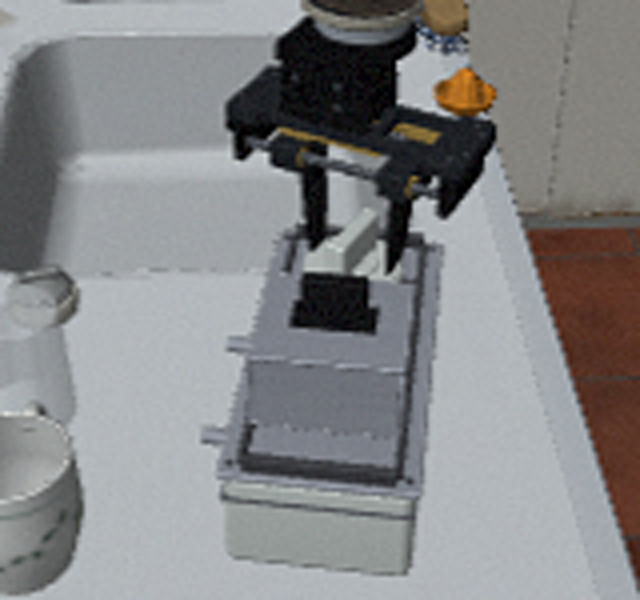

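The fingers stand on either side of the bar, with tips near (318,245) and (392,270). Closing.

```bash

python3 -m pendant '[{"x":0,"y":0,"z":0,"rx":0,"ry":0,"rz":0,"jaw":0},{"x":0,"y":0,"z":0,"rx":0,"ry":0,"rz":0,"jaw":0},{"x":0,"y":0,"z":0,"rx":0,"ry":0,"rz":0,"jaw":0},{"x":0,"y":0,"z":0,"rx":0,"ry":0,"rz":0,"jaw":0},{"x":0,"y":0,"z":0,"rx":0,"ry":0,"rz":0,"jaw":0}]'
python3 - <<'E'
from h import *
p,y,s=st();print(p,y%360,s["moment"])
E
```

```text
t: 4.8
eef_pos: [542.5, 71.9, 305.9]
tcp_rot: [-3.139, 0.001, -2.103]
ft_force: [3.2, -3.9, -6.8]
opening: 0.147
[542.48706464  71.9063949  305.93711919] 239.5006363369081 [-0.60209356 -0.31057962 -0.1237574 ]
```

```bash

python3 -m pendant '[{"x":0,"y":0,"z":0,"rx":0,"ry":0,"rz":0.15,"jaw":0},{"x":0,"y":0,"z":0,"rx":0,"ry":0,"rz":0.3,"jaw":0},{"x":0,"y":0,"z":0,"rx":0,"ry":0,"rz":0.45,"jaw":0},{"x":0,"y":0,"z":0,"rx":0,"ry":0,"rz":0.6,"jaw":0},{"x":0,"y":0,"z":0,"rx":0,"ry":0,"rz":0.75,"jaw":0},{"x":0,"y":0,"z":0,"rx":0,"ry":0,"rz":0.9,"jaw":0},{"x":0,"y":0,"z":0,"rx":0,"ry":0,"rz":1,"jaw":0},{"x":0,"y":0,"z":0,"rx":0,"ry":0,"rz":1,"jaw":0}]'
python3 - <<'E'
from h import *
p,y,s=st();print(p,y%360,s["moment"])
E
python3 -m pendant '[{"x":0,"y":0,"z":0,"rx":0,"ry":0,"rz":0.15,"jaw":0},{"x":0,"y":0,"z":0,"rx":0,"ry":0,"rz":0.3,"jaw":0},{"x":0,"y":0,"z":0,"rx":0,"ry":0,"rz":0.35,"jaw":0},{"x":0,"y":0,"z":0,"rx":0,"ry":0,"rz":0.35,"jaw":0}]'
python3 - <<'E'
from h import *
p,y,s=st();print(p,y%360,s["moment"])
E
```

```text
t: 5.8
eef_pos: [542.5, 71.9, 305.9]
tcp_rot: [-3.14, 0.002, -2.89]
ft_force: [4.9, -2.8, -2.1]
opening: 0.145
[542.51191615  71.90549217 305.90109675] 194.43366188041662 [-0.38178539 -0.91015311 -0.04561693]
t: 6.3
eef_pos: [542.6, 71.9, 305.9]
tcp_rot: [-3.141, 0.003, 3.119]
ft_force: [4.7, -3.2, -1.7]
opening: 0.147
[542.55067013  71.89397448 305.88531418] 178.71296507056587 [-0.38781947 -1.0119267   0.03111594]
```

```bash

cat > m.py <<'E'
from h import *
p,y,s=st();print(p.round(1),round(y%360,2),s["moment"].round(3),round(s["opening"],3),round(s["t"],2))
E
for i in 1 2 3 4; do python3 -m pendant '[{"x":0,"y":0,"z":0,"rx":0,"ry":0,"rz":0.07,"jaw":0},{"x":0,"y":0,"z":0,"rx":0,"ry":0,"rz":0.14,"jaw":0}]' >/dev/null; python3 m.py; done
```

```text
[542.5  71.9 305.9] 172.36 [-0.416 -1.003  0.152] 0.147 6.55
[542.5  71.9 305.9] 166.11 [-0.504 -0.974  0.729] 0.144 6.8
[542.5  71.9 305.9] 159.76 [-0.485 -1.144  0.138] 0.146 7.05
[542.5  71.9 305.9] 153.44 [-0.456 -1.046  0.071] 0.143 7.3
```

```bash

for i in 1 2 3; do python3 -m pendant '[{"x":0,"y":0,"z":0,"rx":0,"ry":0,"rz":0.07,"jaw":0},{"x":0,"y":0,"z":0,"rx":0,"ry":0,"rz":0.14,"jaw":0}]' >/dev/null; python3 m.py; done
python3 - <<'E'
from h import *
c=env.read_camera("side");cv2.imwrite("pics/s3.png",cv2.resize(c["img"][180:260,220:310,::-1],None,fx=7,fy=7,interpolation=cv2.INTER_CUBIC))
c=env.read_camera("top");cv2.imwrite("pics/t3.png",cv2.resize(c["img"][150:260,130:280,::-1],None,fx=5,fy=5,interpolation=cv2.INTER_CUBIC))
E
```

```text
[542.5  72.  305.9] 147.13 [-0.45  -1.126 -0.063] 0.144 7.55
[542.5  72.  305.9] 140.82 [-0.416 -1.146 -0.143] 0.147 7.8
[542.5  72.  305.9] 134.61 [-0.384 -0.84   0.749] 0.151 8.05
```

View pics/s3.png

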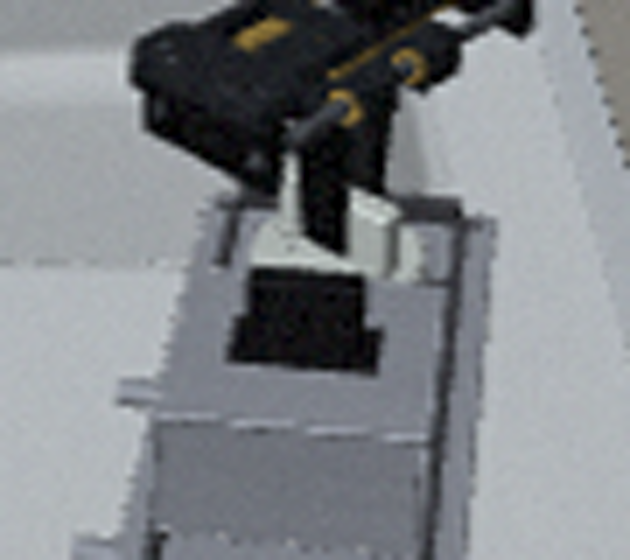

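View pics/t3.png

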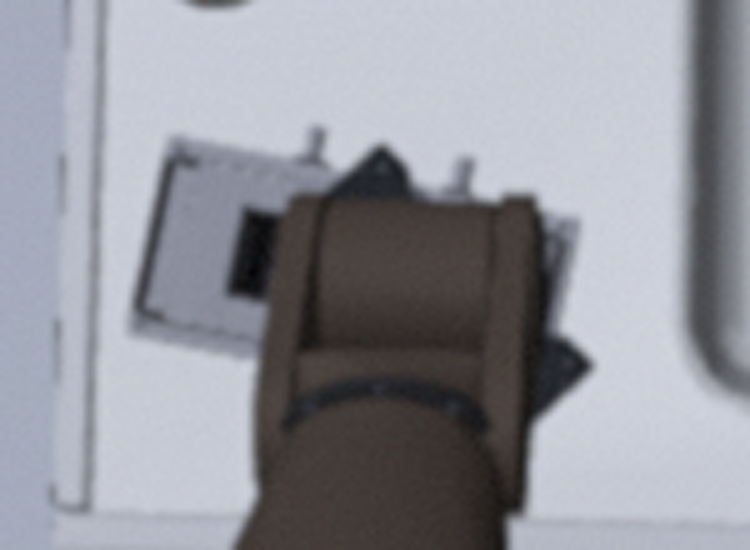

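The wrist torque peaks are 31° apart, one just past home (about 170°) and one just past the first detent (about 140°). That confirms one click. I'll go on to the second detent at about 109.7°.

```bash

for i in 1 2 3; do python3 -m pendant '[{"x":0,"y":0,"z":0,"rx":0,"ry":0,"rz":0.07,"jaw":0},{"x":0,"y":0,"z":0,"rx":0,"ry":0,"rz":0.14,"jaw":0}]' >/dev/null; python3 m.py; done
python3 -m pendant '[{"x":0,"y":0,"z":0,"rx":0,"ry":0,"rz":0.07,"jaw":0},{"x":0,"y":0,"z":0,"rx":0,"ry":0,"rz":0.13,"jaw":0},{"x":0,"y":0,"z":0,"rx":0,"ry":0,"rz":0.13,"jaw":0}]' >/dev/null; python3 m.py
```

```text
[542.5  72.  305.9] 128.31 [-0.66  -1.342  0.093] 0.146 8.4
[542.5  72.  305.9] 122.0 [-0.626 -1.316  0.062] 0.144 8.65
[542.6  71.9 305.9] 115.68 [-0.698 -1.307 -0.023] 0.146 8.9
[542.6  72.  305.9] 109.89 [-0.472 -1.271 -0.184] 0.145 9.28
```

Second detent reached. I'll open and lift.

```bash

python3 -m pendant '[{"x":0,"y":0,"z":0,"rx":0,"ry":0,"rz":0,"jaw":0.55},{"x":0,"y":0,"z":0,"rx":0,"ry":0,"rz":0,"jaw":0.55},{"x":0,"y":0,"z":0,"rx":0,"ry":0,"rz":0,"jaw":0.55},{"x":0,"y":0,"z":0,"rx":0,"ry":0,"rz":0,"jaw":0.55},{"x":0,"y":0,"z":-0.3,"rx":0,"ry":0,"rz":0,"jaw":0.55},{"x":0,"y":0,"z":-0.6,"rx":0,"ry":0,"rz":0,"jaw":0.55},{"x":0,"y":0,"z":-0.8,"rx":0,"ry":0,"rz":0,"jaw":0.55},{"x":0,"y":0,"z":-0.8,"rx":0,"ry":0,"rz":0,"jaw":0.55}]'
python3 - <<'E'
from h import *
p,y,s=st();fil=np.array([555.26,145.17]);a=-.18
print(p,y)
plan(p,y,[564.5,188.7,425],169.7,2)
c=env.read_camera("side");cv2.imwrite("pics/s4.png",cv2.resize(c["img"][190:270,220:310,::-1],None,fx=7,fy=7,interpolation=cv2.INTER_CUBIC))
E
```

```text
t: 10.28
eef_pos: [541.8, 72.2, 427.7]
tcp_rot: [3.138, 0.001, 1.918]
ft_force: [-0.8, 0.3, -0.5]
opening: 0.549
[541.78655337  72.23315489 427.73611475] 109.89900766634207
x 0.339 y 0.203 z 0.009 rz -0.664 -> [553. 130. 426.] 139.8
x 0.193 y 0.345 z 0.009 rz -0.664 -> [564. 189. 425.] 169.7
```

View pics/s4.png

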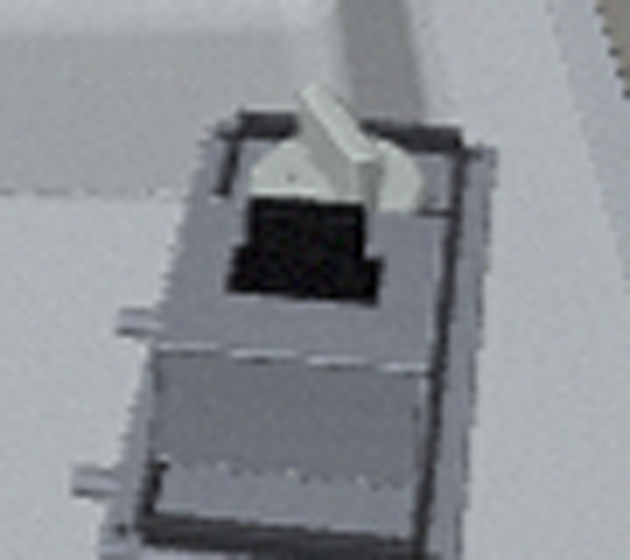

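```bash

python3 -m pendant '[{"x":0.34,"y":0.205,"z":0,"rx":0,"ry":0,"rz":-0.665,"jaw":0.55},{"x":0.34,"y":0.205,"z":0,"rx":0,"ry":0,"rz":-0.665,"jaw":0.55},{"x":0.34,"y":0.205,"z":0,"rx":0,"ry":0,"rz":-0.665,"jaw":0.55},{"x":0.34,"y":0.205,"z":0,"rx":0,"ry":0,"rz":-0.665,"jaw":0.55}]'
python3 -m pendant '[{"x":0.195,"y":0.345,"z":0,"rx":0,"ry":0,"rz":-0.665,"jaw":0.55},{"x":0.195,"y":0.345,"z":0,"rx":0,"ry":0,"rz":-0.665,"jaw":0.55},{"x":0.195,"y":0.345,"z":0,"rx":0,"ry":0,"rz":-0.665,"jaw":0.55},{"x":0.195,"y":0.345,"z":0,"rx":0,"ry":0,"rz":-0.665,"jaw":0.55}]'
python3 - <<'E'
from h import *
p,y,s=st();print(p,y)
plan(p,y,[564.5,188.7,353],169.7,1)
c=env.read_camera("side");
q=[atz(c,uz(z,220,190,7),140) for z in((303,92),(355,163),(325,86),(380,155))];print("bar yaw",[np.degrees(np.arctan2(*(q[i+1]-q[i])[::-1])) for i in(0,2)],np.mean(q,0))
cv2.imwrite("pics/s5.png",cv2.resize(c["img"][150:300,180:340,::-1],None,fx=4,fy=4,interpolation=cv2.INTER_CUBIC))
c=env.read_camera("top");cv2.imwrite("pics/t5.png",cv2.resize(c["img"][150:260,130:280,::-1],None,fx=5,fy=5,interpolation=cv2.INTER_CUBIC))
E
```

```text
t: 10.82
eef_pos: [553.4, 130.7, 424.3]
tcp_rot: [-3.14, -0.002, 2.439]
ft_force: [0.4, -0.1, 0.1]
opening: 0.549
t: 11.32
eef_pos: [564.5, 189.0, 424.9]
tcp_rot: [-3.141, -0.001, 2.959]
ft_force: [-0.2, 0.3, -0.6]
opening: 0.553
[564.52507151 188.96411959 424.90226578] 169.51174324657393
x -0.000 y -0.002 z 0.479 rz -0.004 -> [564. 189. 353.] 169.7
bar yaw [np.float64(108.68156719648574), np.float64(110.03240025385558)] [540.86561114  75.05158713]
```

View pics/s5.png

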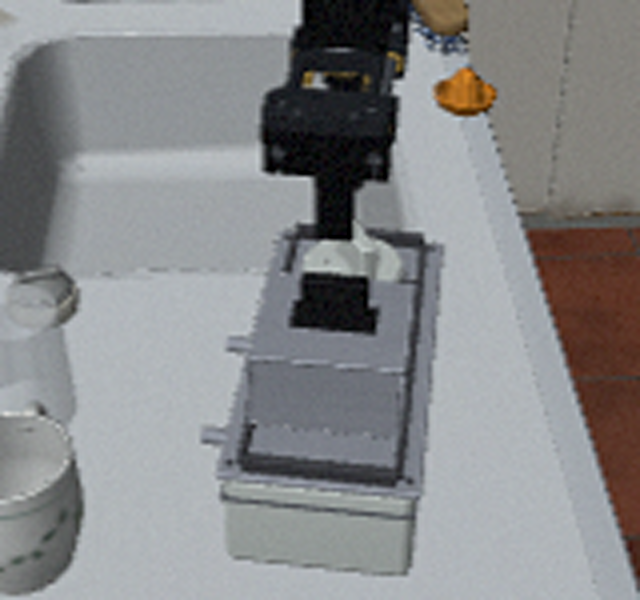

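View pics/t5.png

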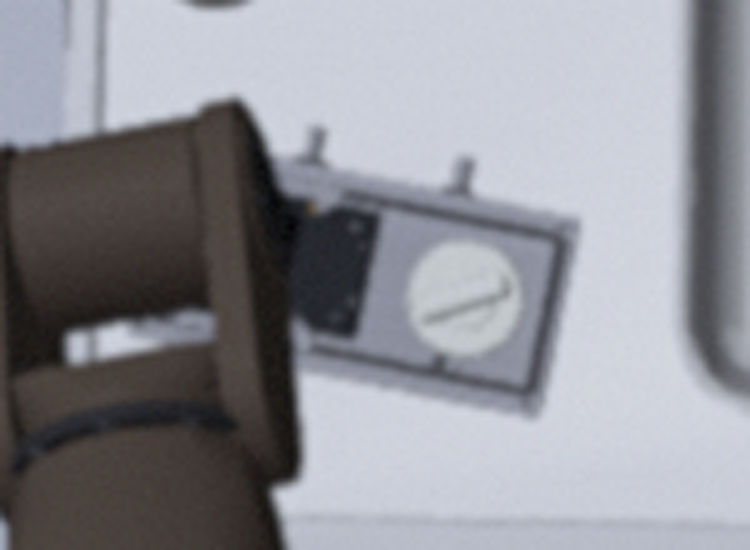

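The bar measures 109.4°, so the cap is home plus two clicks, with the lug at the rib in the top view (about (443,360)). The fingers are over the fin, so I'll go down and grip it.

```bash

python3 -m pendant '[{"x":0,"y":0,"z":0.25,"rx":0,"ry":0,"rz":0,"jaw":0.55},{"x":0,"y":0,"z":0.4,"rx":0,"ry":0,"rz":0,"jaw":0.55},{"x":0,"y":0,"z":0.475,"rx":0,"ry":0,"rz":0,"jaw":0.55},{"x":0,"y":0,"z":0.475,"rx":0,"ry":0,"rz":0,"jaw":0.55},{"x":0,"y":0,"z":0.475,"rx":0,"ry":0,"rz":0,"jaw":0},{"x":0,"y":0,"z":0.475,"rx":0,"ry":0,"rz":0,"jaw":0},{"x":0,"y":0,"z":0.475,"rx":0,"ry":0,"rz":0,"jaw":0},{"x":0,"y":0,"z":0.475,"rx":0,"ry":0,"rz":0,"jaw":0},{"x":0,"y":0,"z":0.475,"rx":0,"ry":0,"rz":0,"jaw":0}]'
python3 - <<'E'
from h import *
p,y,s=st();print(p,y)
e=[541.9+.0,71.6]
plan(p,y,[e[0],e[1],p[2]],169.7,1)
c=env.read_camera("side");
cv2.imwrite("pics/s6.png",cv2.resize(c["img"][150:300,180:340,::-1],None,fx=4,fy=4,interpolation=cv2.INTER_CUBIC))
E
```

```text
t: 12.55
eef_pos: [564.5, 189.2, 354.8]
tcp_rot: [3.141, 0.001, 2.962]
ft_force: [-0.7, 4.4, 3.3]
opening: 0.126
[564.5399851  189.2263553  354.84628016] 169.722991920893
x 0.009 y -0.799 z -0.000 rz 0.001 -> [542.  72. 355.] 169.7
```

View pics/s6.png

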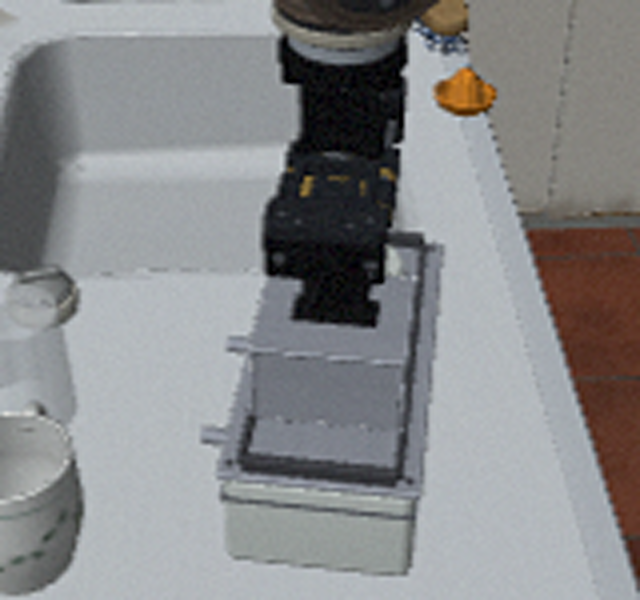

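Gripped: the opening is 12 mm, which is the fin's thickness. Sliding.

```bash

python3 -m pendant '[{"x":0,"y":-0.04,"z":0,"rx":0,"ry":0,"rz":0,"jaw":0},{"x":0,"y":-0.12,"z":0,"rx":0,"ry":0,"rz":0,"jaw":0},{"x":0,"y":-0.22,"z":0,"rx":0,"ry":0,"rz":0,"jaw":0},{"x":0,"y":-0.32,"z":0,"rx":0,"ry":0,"rz":0,"jaw":0},{"x":0,"y":-0.42,"z":0,"rx":0,"ry":0,"rz":0,"jaw":0},{"x":0,"y":-0.52,"z":0,"rx":0,"ry":0,"rz":0,"jaw":0},{"x":0,"y":-0.62,"z":0,"rx":0,"ry":0,"rz":0,"jaw":0},{"x":0,"y":-0.7,"z":0,"rx":0,"ry":0,"rz":0,"jaw":0},{"x":0,"y":-0.75,"z":0,"rx":0,"ry":0,"rz":0,"jaw":0},{"x":0,"y":-0.75,"z":0,"rx":0,"ry":0,"rz":0,"jaw":0}]'
for i in 1 2 3; do python3 -m pendant '[{"x":0,"y":-0.01,"z":0,"rx":0,"ry":0,"rz":0,"jaw":0},{"x":0,"y":-0.015,"z":0,"rx":0,"ry":0,"rz":0,"jaw":0},{"x":0,"y":-0.015,"z":0,"rx":0,"ry":0,"rz":0,"jaw":0}]'; done
```

```text
t: 13.85
eef_pos: [543.8, 77.5, 354.8]
tcp_rot: [-3.141, -0.002, 2.962]
ft_force: [-6.2, -2.1, 8.8]
opening: 0.125
t: 14.22
eef_pos: [543.5, 76.0, 354.8]
tcp_rot: [-3.141, -0.001, 2.962]
ft_force: [-5.5, 2.7, 8.2]
opening: 0.121
t: 14.6
eef_pos: [543.1, 73.8, 354.8]
tcp_rot: [-3.142, -0.001, 2.962]
ft_force: [-5.4, 2.3, 8.8]
opening: 0.128
t: 14.98
eef_pos: [542.7, 71.7, 354.8]
tcp_rot: [3.141, -0.001, 2.962]
ft_force: [-5.2, 5.2, 7.8]
opening: 0.121
```

```bash

for i in 1 2 3; do python3 -m pendant '[{"x":0,"y":-0.01,"z":0,"rx":0,"ry":0,"rz":0,"jaw":0},{"x":0,"y":-0.015,"z":0,"rx":0,"ry":0,"rz":0,"jaw":0},{"x":0,"y":-0.015,"z":0,"rx":0,"ry":0,"rz":0,"jaw":0}]'; done
```

```text
t: 15.35
eef_pos: [542.5, 70.9, 354.8]
tcp_rot: [3.138, -0.001, 2.962]
ft_force: [-3.1, 20.5, 6.2]
opening: 0.126
t: 15.72
eef_pos: [542.2, 70.2, 354.8]
tcp_rot: [3.135, -0.0, 2.962]
ft_force: [0.7, 37.5, 4.4]
opening: 0.124
t: 16.1
eef_pos: [542.0, 69.4, 354.8]
tcp_rot: [3.131, 0.0, 2.961]
ft_force: [4.5, 51.8, 2.0]
opening: 0.129
```

The force rises firmly at y≈71, which is the expected stop. I'll ease off most of the push, release, and lift.

```bash

python3 -m pendant '[{"x":0,"y":0.02,"z":0,"rx":0,"ry":0,"rz":0,"jaw":0},{"x":0,"y":0.022,"z":0,"rx":0,"ry":0,"rz":0,"jaw":0}]'
python3 -m pendant '[{"x":0,"y":0,"z":0,"rx":0,"ry":0,"rz":0,"jaw":0.5},{"x":0,"y":0,"z":0,"rx":0,"ry":0,"rz":0,"jaw":0.5},{"x":0,"y":0,"z":0,"rx":0,"ry":0,"rz":0,"jaw":0.5},{"x":0,"y":0,"z":0,"rx":0,"ry":0,"rz":0,"jaw":0.5},{"x":0,"y":0,"z":-0.3,"rx":0,"ry":0,"rz":0,"jaw":0.5},{"x":0,"y":0,"z":-0.6,"rx":0,"ry":0,"rz":0,"jaw":0.5},{"x":0,"y":0,"z":-0.6,"rx":0,"ry":0,"rz":0,"jaw":0.5}]'
python3 -m pendant '[{"x":0,"y":-1,"z":0,"rx":0,"ry":0,"rz":0,"jaw":0.5},{"x":0,"y":-1,"z":0,"rx":0,"ry":0,"rz":0,"jaw":0.5},{"x":0,"y":-1,"z":0,"rx":0,"ry":0,"rz":0,"jaw":0.5},{"x":0,"y":-1,"z":0,"rx":0,"ry":0,"rz":0,"jaw":0.5}]'
python3 -m pendant '[{"x":0,"y":-1,"z":0,"rx":0,"ry":0,"rz":0,"jaw":0.5},{"x":0,"y":-1,"z":0,"rx":0,"ry":0,"rz":0,"jaw":0.5},{"x":0,"y":-1,"z":0,"rx":0,"ry":0,"rz":0,"jaw":0.5},{"x":0,"y":-1,"z":0,"rx":0,"ry":0,"rz":0,"jaw":0.5}]'
python3 - <<'E'
from h import *
c=env.read_camera("side");
cv2.imwrite("pics/s7.png",cv2.resize(c["img"][150:300,100:340,::-1],None,fx=3.3,fy=3.3,interpolation=cv2.INTER_CUBIC))
c=env.read_camera("top");cv2.imwrite("pics/t7.png",cv2.resize(c["img"][170:240,150:250,::-1],None,fx=8,fy=8,interpolation=cv2.INTER_CUBIC))
E
```

```text
t: 16.35
eef_pos: [542.4, 70.6, 354.8]
tcp_rot: [3.137, -0.0, 2.962]
ft_force: [-0.7, 26.8, 4.8]
opening: 0.123
t: 17.23
eef_pos: [542.7, 68.1, 447.4]
tcp_rot: [3.141, 0.006, 2.962]
ft_force: [0.1, -1.1, -0.3]
opening: 0.499
t: 17.73
eef_pos: [515.6, -80.8, 443.6]
tcp_rot: [-3.142, -0.001, 2.96]
ft_force: [0.2, -0.1, -0.1]
opening: 0.5
t: 18.23
eef_pos: [489.3, -227.4, 443.7]
tcp_rot: [3.141, -0.001, 2.961]
ft_force: [0.3, 0.4, -0.7]
opening: 0.498
```

View pics/s7.png

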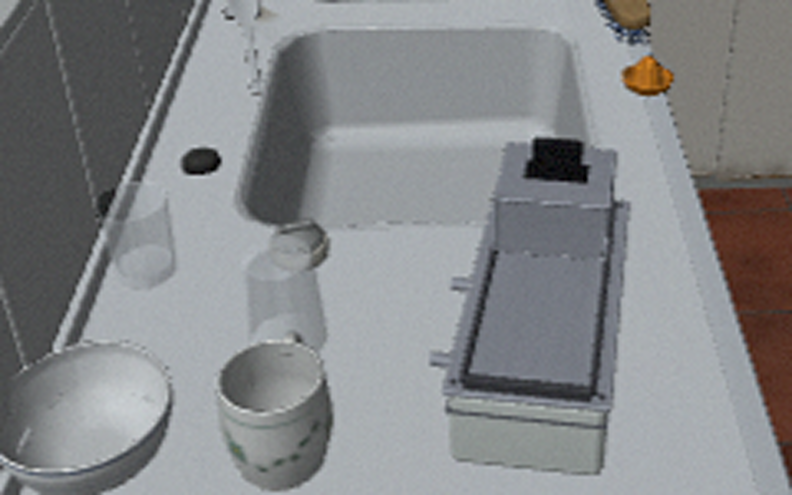

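View pics/t7.png

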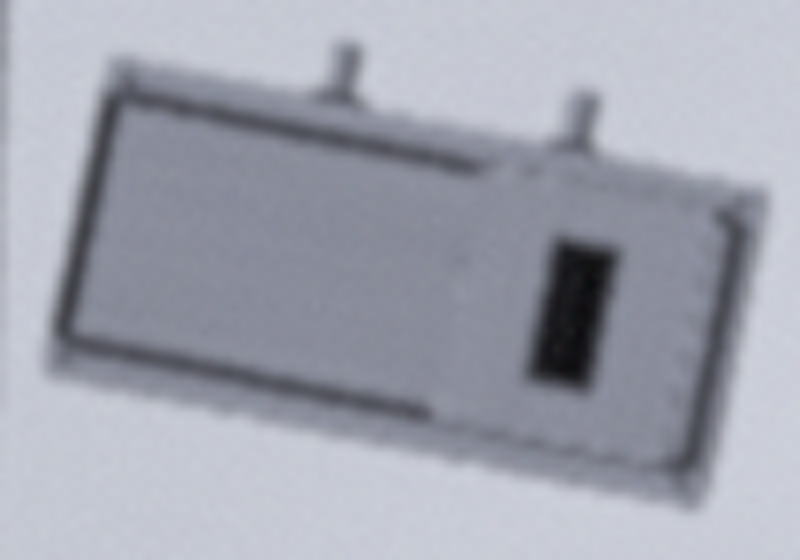

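The guard covers the cap, with the fin at about (573,315) in the zoomed view, and the bystanders haven't moved. I'll check the fin position numerically.

```bash
python3 - <<'E'
from h import *
c=env.read_camera("top")
fin=[(552,236),(622,246),(594,392),(526,380)]
f=np.mean([atz(c,uz(p,150,170,8),189) for p in fin],0);d=f-[555.26,145.17];C,S=np.cos(-.18),np.sin(-.18)
print(f,C*d[0]+S*d[1],-S*d[0]+C*d[1])
E
```

```text
[541.59926405  67.71540842] 0.42663358290722364 -78.64888713685167
```

```bash
python3 -c "
from cell import env
print(env.job_done())"
```

```text
the job is handed in; nothing more can be done
None
```

The cap is screwed home and clicked twice, the splash guard is shut over it against its stop, and the job is handed in at about 18 s.

- **Cap:** I gripped the bar and turned it clockwise about 130°: 69° to bring the collar home, then two ratchet clicks. Wrist torque peaked twice, 31° apart, which fits one tooth each. After letting go, the bar measured 109.4° in the side image, against 109.7° expected for home plus two clicks. The lug was at the rib.
- **Guard:** I slid it by its fin until the force rose sharply at the expected stop position, reaching about 52 N at the wrist. I eased off to about 27 N, released it and moved the arm clear.
- **Last checks:** In the last pictures the guard covers the cap and the bystanders look to be where they were. I judged the bystanders by eye only and did not measure them.
- **One disagreement:** The image put the fin 3.6 mm past its nominal shut position, at y = -78.6 mm in the filter's frame instead of -75 mm. I put this down to calibration and pixel error, because the stop was felt where expected.

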